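Couple a support post to the bench ball mount and latch it

ROBOT

A 6-joint arm with a two-finger parallel gripper is mounted at the origin on a cart in front of the work surface, level with it; the furniture and walls round the work are solid. World frame = base frame: x ahead of the robot, y to its left, z up, the work surface at z = 0. Lengths are in mm, angles in rad, forces in N, time in s.
With the tool pointing down it reaches from about 350 to 875 mm from the base axis. Payload 4.2 kg.
Tool frame: the origin (TCP) lies midway between the tips of the shut fingers; the grasp point (between the pads) lies 19 mm behind it; z points along the fingers, y is the direction in which the jaws open and shut (so a half turn about z gives the same grasp; the last joint's range is limited). The gripper opens to 85 mm and grips with 20 to 120 N. Pads are 22 mm wide; open, the fingers measure 114 mm over their backs; the gripper's body (76 mm by 85 mm) begins 54 mm behind the grasp point. The pads swing forward as they close: fully open they stand 13 mm farther back than shut.
Start: joints at [-0.961, 0.385, 0.008, 0, -1.194, -0.259], TCP at [214.795, -586.909, 231.312] pointing down, gripper open.
Joint ranges: [-3.14, 3.14], [-1.21, 2.06], [-1.07, 1.41], [-3.16, 2.05], [-2.99, -0.16], [-3.1, 3.1]. Speed limits (rad/s): [2.79, 2.79, 3.14, 3.14, 3.14, 3.14].

INTERFACE

Orientations are given as a unit quaternion [x, y, z, w].
In Python, from bench import read_state, get_image, job_done, search_frame, regions_of gives the robot as it stands.
- The arm moves only by the tool servo_tool, never from a script. Its arguments are lists of equal length, an entry for each row: "turn": the turn, a rotation vector about the world's x, y, z in rad, a list of three; "dp": the shift along the world's x, y, z in m, a list of three; "fingers": the finger opening in m, from 0 to 0.0854. In form: {"turn": [[rx, ry, rz], ...], "dp": [[tx, ty, tz], ...], "fingers": [fingers, ...]}. A call has exactly 5 rows; each row shifts and turns the pose as measured when the row begins; what a row does not reach is not made up. A row lasts 1/8 s, in which the tool goes at most 62.5 mm and 10.7 degrees, less where a joint would pass 70% of its speed; a pose out of reach is approached as far as the arm can. A call is refused whole if a number of a shift passes 0.0625 or a number of a turn 0.188, either way. A call with a gripper value outside its range is refused whole. The fingers move at their own pace and stop on an object; the grip force is fixed at half the most. Time passes only in rows, so rows that do not move let the fingers close, or fill a call up. It gives the time, the measured TCP pose, the force and the opening at its end, in the units of the state.
- read_state(): the state, without advancing time (a new reading comes with each control period).
- get_image(name): name is "side" or "top" or "wrist"; returns a dict with "img" (420x560x3 uint8, red, green, blue), "vfov" (degrees; the focal length in pixels is half the picture's height over the tangent of half this angle, whatever the lens; pixels are square), "cx", "cy" (the principal point, pixels), "world_from_camera" (4x4, takes a point from camera to world coordinates); the wrist camera has in their place "mount" (4x4, takes a point from camera to tool coordinates, whose origin is the TCP and whose axes are the flange's). Camera axes: x right, y down, z forward; pixel columns grow to the right and rows downward; lengths in mm; the calibration is good to about 2 mm. A picture is of the moment at which its call begins: read the wrist's pose just before it. There is no depth.
- job_done(): hands the job in, once; it reports no verdict.
Trained networks look in the newest picture that a camera, given by its name, has taken for a name from the list of things; names that differ only in an ending like _2 or _b are one class to them, and where a whole thing is asked for, a point or a joint stands for the part that bears it (a point fixed in the world has none). Each returns a list of dicts, best first, with "score" (0 to 1); they miss things now and then, are a little off and sometimes report something else, mostly with a low value. They report only what shows in the picture. A call takes as long as a camera call. They do not tell look-alikes from the thing itself.
- search_frame(query, camera): "box" ([left, top, width, height] in pixels, round what is visible of it).
- regions_of(query, camera): "region" (420x560 bool, what is visible of it) and "box" ([left, top, width, height] in pixels, round what is visible of it).
The state is a dict: "clock": time; "joints": joint angles; "joint_vel": joint speeds; "joint_efforts": joint torques, N m; "position": TCP position; "ee_rot": TCP orientation; "contact_force": force on the tool from outside, world axes, zero at the start; "wrist_torque": the same for the moment, N m; "gripper_width": finger opening in mm.
Only numpy, scipy, OpenCV 4.12 (cv2) and the standard library are available. Lean on these libraries where they do the work, as an engineer would, in place of code of your own. Each camera call takes 0.05 s, during which the arm holds its last target. There are 200 camera calls.

TASK

Pick up the support post by its upright square grip and lower its socket onto the ball of the bench mount, pressing straight down gently until it has snapped over the ball and sits fully home on the ring below. Let go of it only when it is home, then press the post's raised latch lever all the way down, so that its hook closes under the ball. Push gently throughout, never with more than about 12 N, and leave the other things on the worktop where they are.

Things in the scene. Friction and masses are not known exactly. Their poses are not given: they have to be found in the camera images.
- coupler: Loose support post of bare aluminium, 0.38 to 0.52 kg, 118 mm tall, upright on its foot. Origin: centre of its underside; z up along the post; x towards the dark latch lever's press plate. Foot flange 76 mm across, 6 mm thick; socket body 54 mm across up to 40 mm; above it a central square grip, 20 mm (x) by 24 mm (y), from 40 to 118 mm.
- socket (a point): On the post's axis, 9 mm above its underside, in the socket: a hole from below, 32 mm across, 33 mm deep, mouth widened to 36 mm, for a 30 mm ball. Two sprung balls in its wall here meet the ball 16 mm before home; pushing past them takes about 3 to 9 N beyond the post's weight, then it moves easily, to a firm stop. Home, it stands by itself when let go.
- coupler_grip (a point): Point to grip the post at: on its axis, 100 mm above its underside, fingers closing along the post's y on the 24 mm width. The raised lever's plate stays below 98 mm above the underside, on the +x side.
- lever (a joint): Latch lever, a dark U-shaped bail hinged at x = -20, z = 44 mm in the post's frame (axis along y), its arms passing the grip on both sides, a hook under its plate. In rad: 0 = fully down (plate level), starts raised 0.5 to 0.62, stays where left. Takes 3 to 4 N on the plate, down to a firm stop. With the post not home the hook strikes the ball and it cannot go fully down.
- lever_pad (a point): Middle of the place to press, on the upper face of the lever's dark plate (36 mm long, 46 mm wide), 70 mm from the hinge. Lever fully down: at x = 50, y = 0, z = 47 mm in the post's frame; raised 0.6 rad: x = 36, z = 86 mm. Along the lever the plate reaches 20 mm inwards and 16 mm outwards from it.
- mount: Bench ball mount, fixed: grey round foot 104 mm across with a short tube, a 30 mm steel ball on a thin stud. Origin: centre of the foot's underside, on the worktop; z up, the ball on this axis. The stud's height differs each time and is not measured: ball centre 80 to 110 mm above the worktop; find it by touch. With the post home, its underside lies 17.5 mm below the ball's centre.
- seat_ring (a joint): Dark steel ring, 76 mm across and 6 mm thick, sliding on the stud under the ball on a weak spring (1 N up, 3 N fully down); the post's underside pushes it down and its weight keeps it there. Value in m: 0 = up, 0.006 = pushed fully down, the post home.
- timer: Small light kitchen-type timer, 62 x 66 x 20 mm, a bystander. Origin: centre of its underside.
- sample_glass: Sample glass with film lid, 49 mm across, 77 mm tall, a bystander. Origin: centre of its underside.
- tin_box: Flat tin box, 70 x 109 x 28 mm, a bystander. Origin: centre of its underside.
- marker_pen: Felt marker lying down, 134 mm long, a bystander. Origin: its underside, mid-length.
Things that resemble listed ones, but are neither listed nor needed, are in the scene too. What is shaped like the mount but red is not meant.

How it is judged (in metres and radians):
On the way, in this order (a step that is already met when the one before it is completed fails the run):
1. The post is snapped over the ball and fully home (seat ring pushed down at least 4.5 mm, post within 4 mm of the mount's axis and upright within 0.08 rad), its lever still raised more than 0.3 rad (value of joint seat_ring above 0.0045 m and horizontal distance between coupler and mount below 0.004 m and angle between coupler's own z axis and vertical below 0.08 rad and value of joint lever above 0.3 rad), for 0.2 s.
2. The lever is pressed down to within 0.06 rad of its stop, the post still home (value of joint lever below 0.06 rad and value of joint seat_ring above 0.0045 m), for 0.2 s.
At the end, for the whole second after the job is handed in: The post stands home on the ball (seat ring down at least 4.5 of 6 mm, axis within 4 mm of the mount's, upright within 0.08 rad), at rest, and its lever is down within 0.06 rad (all of step 2 and horizontal distance between coupler and mount below 0.004 m and angle between coupler's own z axis and vertical below 0.08 rad and linear speed of coupler below 0.02 m/s); the robot touches nothing.
It fails at once if the post is let go above the worktop before it is home (underside over 30 mm high, seat ring down less than 4.5 mm, fingers off it) (height (world z) of coupler above 0.03 m and value of joint seat_ring below 0.0045 m and contact force between the fingers and coupler below 0.05 N).
It fails at once if with the lever still up (over 0.4 rad), the post and the mount bear on each other with more than 33 N in all (the sprung balls' squeeze included; a push of 12 N is safe) (value of joint lever above 0.4 rad and contact force between coupler and mount above 33 N).
It fails at once if with the lever below 0.4 rad, the fingers press on the post or its lever with more than 25 N (value of joint lever below 0.4 rad and contact force between the fingers and coupler above 25 N).
It fails at once if the timer, sample glass, tin box or marker is moved more than 15 mm (distance of any of timer, sample_glass, tin_box, marker_pen from where it was at the start of the episode above 0.015 m).
It also fails if it takes over 56 s, if anything falls off the work surface, if the arm or the gripper's body presses on something with over 40 N, if the wrist force passes 120 N, or if a joint passes its speed limit or range.

## Working session

There is one attempt and no reset: what is moved stays moved. The work goes in short steps, Python scripts to look and compute and a tool call to move; the robot and the scene stay as the last step left them, time stands still between calls to the robot, and variables do not carry over. Pictures are saved under pics/ and viewed, about 8 in all and at most 12, crops included, and the job is handed in when it is done.

Besides the shell and the picture viewer there is one more tool, called after ">>>" as a command line: name --argument value ..., lists and objects as JSON in quotes. servo_tool: Moves the arm, as the interface text tells. Its arguments: {"type":"object","properties":{"turn":{"type":"array","items":{"type":"array","items":{"type":"number"}}},"dp":{"type":"array","items":{"type":"array","items":{"type":"number"}}},"fingers":{"type":"array","items":{"type":"number"}}},"required":["turn","dp","fingers"]}

```bash
ls; mkdir -p pics
cat > h.py <<'E'
import numpy as np, cv2
from bench import *
from scipy.spatial.transform import Rotation as R
def cam(name):
    s=read_state(); d=get_image(name); h,w=d["img"].shape[:2]
    f=h/2/np.tan(np.radians(d["vfov"])/2)
    if name=="wrist":
        T=np.eye(4);T[:3,:3]=R.from_quat(s["ee_rot"]).as_matrix();T[:3,3]=s["position"]; M=T@np.array(d["mount"])
    else: M=np.array(d["world_from_camera"])
    return d["img"],f,d["cx"],d["cy"],M
def ray(c,u,v):
    _,f,cx,cy,M=c; r=M[:3,:3]@np.array([(u-cx)/f,(v-cy)/f,1.]); return M[:3,3],r/np.linalg.norm(r)
def atz(c,u,v,z):
    o,r=ray(c,u,v); return o+r*(z-o[2])/r[2]
def proj(c,p):
    _,f,cx,cy,M=c; q=M[:3,:3].T@(np.array(p,float)-M[:3,3]); return np.array([cx+f*q[0]/q[2],cy+f*q[1]/q[2]])
def save(n,img): cv2.imwrite("pics/"+n,img[:,:,::-1])
E
python3 - <<'E'
from h import *
ims=[]
for n in("top","side"):
    c=cam(n); img=c[0].copy(); print(n,c[1:4],c[4][:3].round(2).tolist())
    for q in("coupler","mount","lever","timer","sample_glass","tin_box","marker_pen"):
        for r in search_frame(q,n)[:3]: print(q,round(r["score"],2),np.round(r["box"],0).tolist())
    save(n+".png",img)
print(read_state())
E
```

```text
pics
top (np.float64(427.67357174170274), 276.17748617153984, 208.89993120442136) [[0.01, -0.99, 0.17, 307.88], [-1.0, -0.01, 0.0, 3.8], [0.0, -0.17, -0.99, 1311.58]]
coupler 0.84 [332.0, 208.0, 26.0, 30.0]
mount 0.73 [328.0, 161.0, 30.0, 29.0]
mount 0.58 [214.0, 196.0, 34.0, 33.0]
mount 0.48 [338.0, 207.0, 16.0, 26.0]
lever 0.75 [338.0, 207.0, 19.0, 15.0]
timer 0.84 [260.0, 249.0, 24.0, 26.0]
sample_glass 0.74 [275.0, 145.0, 14.0, 18.0]
tin_box 0.75 [129.0, 232.0, 40.0, 26.0]
tin_box 0.43 [332.0, 204.0, 26.0, 35.0]
marker_pen 0.65 [336.0, 204.0, 25.0, 34.0]
marker_pen 0.48 [387.0, 239.0, 19.0, 29.0]
side (np.float64(469.7523376683511), 275.5281158915888, 207.54488245105972) [[1.0, 0.01, 0.02, 497.87], [-0.02, -0.51, 0.86, -1027.91], [0.02, -0.86, -0.51, 686.14]]
coupler 0.57 [231.0, 238.0, 48.0, 59.0]
mount 0.79 [299.0, 247.0, 49.0, 49.0]
mount 0.63 [252.0, 169.0, 39.0, 40.0]
timer 0.77 [201.0, 214.0, 26.0, 23.0]
sample_glass 0.8 [329.0, 202.0, 22.0, 38.0]
tin_box 0.85 [225.0, 152.0, 31.0, 24.0]
marker_pen 0.94 [183.0, 312.0, 52.0, 33.0]
{'clock': 0.8, 'joints': array([-9.61412548e-01,  3.84650081e-01,  7.92528986e-03, -6.20164342e-05,
       -1.19403976e+00, -2.58610039e-01]), 'joint_vel': array([ 0.00054637,  0.00027314,  0.00044158, -0.00098882,  0.00059671,
       -0.00078099]), 'joint_efforts': array([ 1.30264502e-04, -3.92027915e+01,  1.88606107e+01,  4.19045269e+00,
       -1.98827856e-04, -8.28802371e-06]), 'position': array([ 214.79751292, -586.89574872,  231.34294177]), 'ee_rot': array([-1.74477853e-01,  9.84661098e-01, -2.28953030e-06,  3.28409242e-05]), 'contact_force': array([ 0.97024259,  0.98209735, -0.35786121]), 'wrist_torque': array([ 0.00311564,  0.00043728, -0.03165133]), 'gripper_width': 85.74916130383129}
```

View pics/top.png

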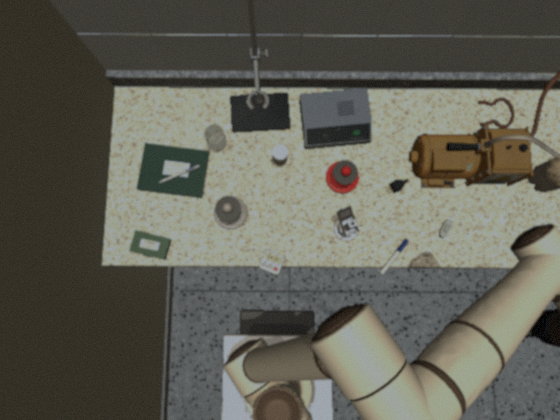

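View pics/side.png

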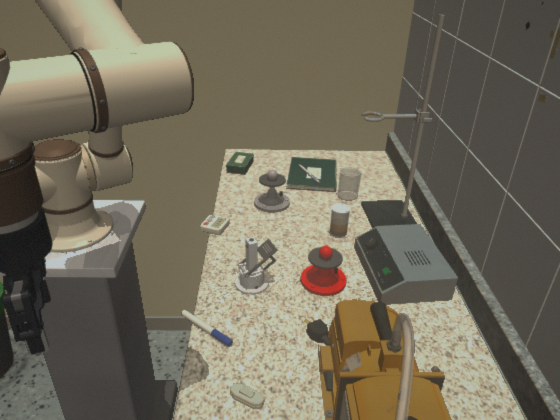

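Run:
```python
from h import *
t=cam("top");s=cam("side")
def tri(a,b):
    o1,r1=ray(t,*a);o2,r2=ray(s,*b)
    k=np.linalg.lstsq(np.stack([r1,-r2],1),o2-o1,rcond=None)[0]
    p,q=o1+r1*k[0],o2+r2*k[1]; return ((p+q)/2).round(0),np.linalg.norm(p-q).round(1)
print("ball",tri((227,208),(271.5,175)))
print("foot top/side",atz(t,231,213,8).round(0),atz(s,272,201,8).round(0))
print("post foot",atz(t,347,230,6).round(0),atz(s,252,282,6).round(0))
print("grip top",tri((345,227),(252,240)))
o=[cv2.resize(s[0][140:310,180:380],None,fx=4,fy=4,interpolation=3)[:,:800]]
save("s2.png",cv2.convertScaleAbs(o[0],alpha=1.3)[:600])
```

```text
ball (array([516., 147.,  91.]), np.float64(0.2))
foot top/side [514. 144.   8.] [519. 145.   8.]
post foot [ 464. -213.    6.] [ 471. -213.    6.]
grip top (array([ 466., -191.,  103.]), np.float64(10.2))
```

View pics/s2.png

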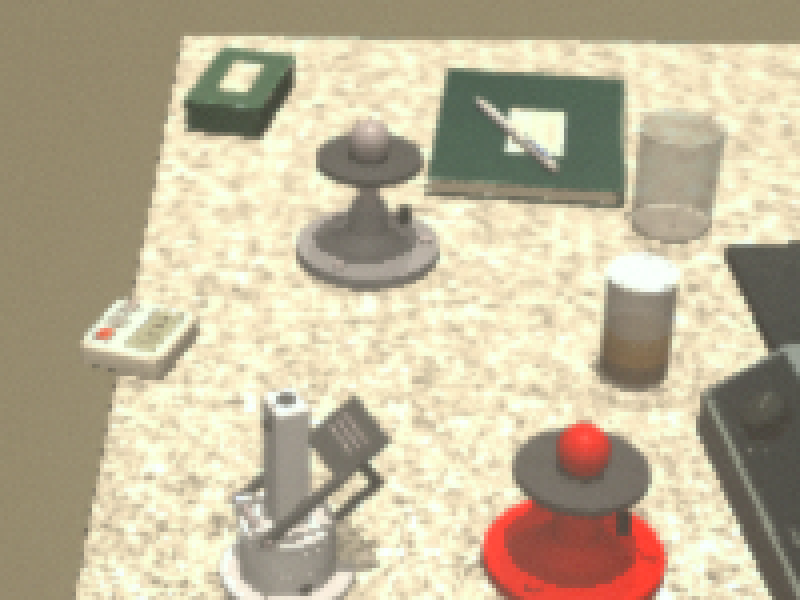

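>>> servo_tool --turn '[[0,0,0],[0,0,0],[0,0,0],[0,0,0],[0,0,0]]' --dp '[[0.03,0.052,0.01],[0.03,0.052,0.01],[0.03,0.052,0.01],[0.03,0.052,0.01],[0.03,0.052,0.01]]' --fingers '[0.085,0.085,0.085,0.085,0.085]'

```text
clock: 1.52
position: [365.9, -322.5, 280.7]
ee_rot: [-0.17, 0.985, 0.001, -0.0]
contact_force: [1.3, -0.5, 0.6]
gripper_width: 85.0
```

Run:
```python
from h import *
d=get_image("wrist"); print(np.array(d["mount"]).round(2).tolist(),d["vfov"])
s=read_state();print(s["position"],R.from_quat(s["ee_rot"]).as_matrix().round(3).tolist())
```

```text
[[-0.0, -0.95, -0.32, 82.18], [1.0, 0.0, -0.0, 0.48], [0.0, -0.32, 0.95, -141.76], [0.0, 0.0, 0.0, 1.0]] 68.7172125697781
[ 369.16226061 -318.47350253  282.35761307] [[-0.94, -0.342, 0.003], [-0.342, 0.94, 0.001], [-0.003, -0.0, -1.0]]
```

>>> servo_tool --turn '[[0,0,0],[0,0,0],[0,0,0],[0,0,0],[0,0,0]]' --dp '[[0.028,0.048,-0.01],[0.03,0.045,-0.01],[0.015,0.012,0],[0,0,0],[0,0,0]]' --fingers '[0.085,0.085,0.085,0.085,0.085]'

```text
clock: 2.2
position: [444.8, -210.0, 264.1]
ee_rot: [-0.175, 0.985, -0.001, 0.004]
contact_force: [-0.2, -1.1, 0.1]
gripper_width: 84.7
```

Run:
```python
from h import *
c=cam("wrist"); save("w1.png",c[0])
s=read_state();print(s["position"],s["contact_force"])
for q in("coupler","lever","coupler_grip"):
  for r in regions_of(q,"wrist")[:2]:
    m=r["region"]; ys,xs=np.nonzero(m); print(q,r["score"],r["box"],xs.mean(),ys.mean())
for y in (-213,): 
  print([proj(c,(467,y,z)).round(0) for z in (6,40,118)])
```

```text
[ 444.76450719 -210.19947364  264.21707041] [ 1.21814224 -0.07443485  0.68401197]
coupler 0.77 [244.5, 161.2, 57.3, 89.3] 272.29047619047617 204.54887218045113
lever 0.61 [248.1, 177.3, 44.8, 77.3] 272.7242718446602 227.8019417475728
coupler_grip 0.94 [244.2, 159.1, 55.8, 94.7] 272.387647501883 204.6407230730605
[array([271., 186.]), array([270., 193.]), array([268., 214.])]
```

View pics/w1.png

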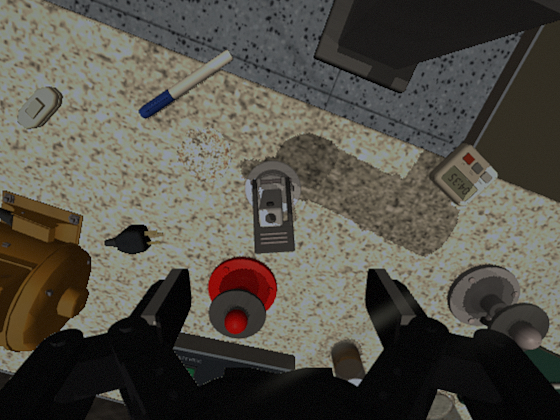

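```bash
cat >> h.py <<'E'
def model(x,y,yaw,a,z0=0):
    r=R.from_euler('z',yaw,degrees=True).as_matrix(); o=np.array([x,y,z0])
    W=lambda P:(np.array(P,float)@r.T)+o
    th=np.linspace(0,2*np.pi,60); circ=lambda R_,z:[(R_*np.cos(t),R_*np.sin(t),z) for t in th]
    sq=lambda z:[(10,12,z),(-10,12,z),(-10,-12,z),(10,-12,z)]
    L=lambda l,w:(-20+l*np.cos(a)-3*np.sin(a)*1,w,44+l*np.sin(a)+3*np.cos(a))
    return [W(circ(38,6)),W(circ(27,40)),W(sq(118)),W([L(50,23),L(50,-23),L(86,-23),L(86,23)])]
def overlay(c,pls,fn,box,k):
    x0,y0,w,h=box; im=cv2.resize(c[0][y0:y0+h,x0:x0+w],None,fx=k,fy=k,interpolation=cv2.INTER_CUBIC)
    im=cv2.convertScaleAbs(im,alpha=1.5)
    for i,P in enumerate(pls):
        q=np.array([(proj(c,p)-[x0,y0]+.5)*k-.5 for p in P]).round().astype(int)
        cv2.polylines(im,[q],True,[(255,0,0),(0,255,0),(0,255,255),(255,255,0)][i%4],1)
    save(fn,im)
E
python3 - <<'E'
from h import *
c=cam("wrist")
overlay(c,model(467,-213,20,.56),"w1o.png",(220,145,100,120),5)
E
```

```text
(no output)
```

View pics/w1o.png

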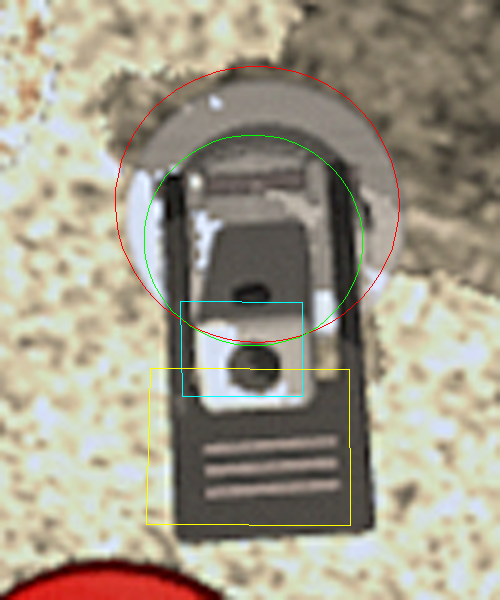

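Run:
```python
from h import *
from scipy.optimize import least_squares as ls
c=cam("wrist")
O=np.array([(313,398),(313,398)])
obs={'g':[(313,399),(208,410),(198,322),(307,317)],'p':[(374,527),(178,541)]}
def px(P): return np.array([(proj(c,p)-[220,145]+.5)*5-.5 for p in P])
def res(v):
    m=model(v[0],v[1],v[2],v[3]); g=px(m[2]); pl=px(m[3])
    # order grip: image: (+x)=down, (+y)=right
    G=np.array([obs['g'][i] for i in (0,3,2,1)])
    P=np.array([obs['p'][0],obs['p'][1]])
    return np.r_[(g-G).ravel(),(pl[[3,2]]-P).ravel()]
r=ls(res,[467,-213,20,.56]); print(r.x,r.fun.round(0))
overlay(c,model(*r.x),"w1p.png",(220,145,100,120),5)
s=read_state(); print(s["position"], R.from_quat(s["ee_rot"]).as_euler('xyz',degrees=True))
```

```text
[ 468.62660899 -209.30143865   24.11068885    0.55418044] [ 6.  6.  6. -6. -6. -3. -7.  2.  4.  2. -2.  0.]
[ 444.70293508 -210.02836237  264.15913013] [-179.77767315    0.43393746 -159.88858192]
```

View pics/w1p.png

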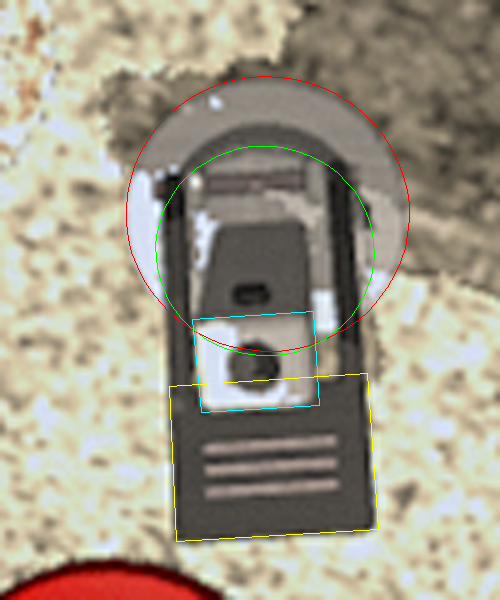

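>>> servo_tool --turn '[[0.002,-0.006,0.07],[0,0,0],[0,0,0],[0,0,0],[0,0,0]]' --dp '[[0.024,0.001,-0.03],[0,0,-0.04],[0,0,-0.03],[0,0,0],[0,0,0]]' --fingers '[0.085,0.085,0.085,0.085,0.085]'

```text
clock: 3.12
position: [470.0, -211.3, 164.5]
ee_rot: [-0.209, 0.978, -0.002, 0.01]
contact_force: [0.6, -1.2, -1.0]
gripper_width: 84.9
```

```bash
cat > st.py <<'E'
from h import *
s=read_state(); print(s["clock"],s["position"].round(1), R.from_quat(s["ee_rot"]).as_euler('xyz',degrees=True).round(2),s["contact_force"].round(1),s["gripper_width"])
E
python3 st.py
```

```text
3.125 [ 470.  -211.3  164.5] [-179.51    1.06 -155.89] [ 0.6 -1.2 -1. ] 84.85953127450163
```

```bash
cat >> st.py <<'E'
import sys
yaw=float(sys.argv[1]) if len(sys.argv)>1 else 24.
c,n=np.cos(np.radians(yaw)),np.sin(np.radians(yaw))
D=R.from_matrix([[-c,-n,0],[-n,c,0],[0,0,-1]])
print("corr",(D*R.from_quat(s["ee_rot"]).inv()).as_rotvec().round(4))
E
python3 st.py
```

```text
3.125 [ 470.  -211.3  164.5] [-179.51    1.06 -155.89] [ 0.6 -1.2 -1. ] 84.85953127450163
corr [ 0.0002  0.0204 -0.0018]
```

>>> servo_tool --turn '[[0,0.02,-0.002],[0,0,0],[0,0,0],[0,0,0],[0,0,0]]' --dp '[[-0.001,0.002,-0.02],[0,0,-0.03],[0,0,-0.025],[0,0,-0.006],[0,0,0]]' --fingers '[0.085,0.085,0.085,0.085,0.085]'

```text
clock: 3.75
position: [471.5, -209.4, 83.4]
ee_rot: [-0.208, 0.978, -0.001, 0.003]
contact_force: [-0.7, -0.4, 0.8]
gripper_width: 85.2
```

```bash
python3 st.py
```

```text
3.75 [ 471.5 -209.4   83.4] [-179.77    0.3  -156.01] [-0.7 -0.4  0.8] 85.18946673017649
corr [0.0016 0.0064 0.0002]
```

Adjust x slightly, then close.

>>> servo_tool --turn '[[0.001,0.006,0],[0,0,0],[0,0,0],[0,0,0],[0,0,0]]' --dp '[[-0.003,0,0],[0,0,0],[0,0,0],[0,0,0],[0,0,0]]' --fingers '[0.085,0.05,0.015,0.01,0.01]'

```text
clock: 4.38
position: [470.4, -209.7, 86.4]
ee_rot: [-0.208, 0.978, -0.001, 0.003]
contact_force: [0.1, 0.2, 0.4]
gripper_width: 22.9
```

>>> servo_tool --turn '[[0,0,0],[0,0,0],[0,0,0],[0,0,0],[0,0,0]]' --dp '[[0,0,0],[0,0,0],[0,0,0],[0,0,0.004],[0,0,0]]' --fingers '[0.01,0.01,0.01,0.01,0.01]'

```text
clock: 5.0
position: [468.6, -209.2, 89.1]
ee_rot: [-0.208, 0.978, -0.0, 0.001]
contact_force: [0.2, -0.0, -5.3]
gripper_width: 23.2
```

```bash
python3 st.py
```

```text
5.0 [ 468.6 -209.2   89.1] [-1.7994e+02  1.1000e-01 -1.5605e+02] [ 0.2 -0.  -5.3] 23.21242107466149
corr [0.0002 0.0022 0.0008]
```

>>> servo_tool --turn '[[0,0,0],[0,0,0],[0,0,0],[0,0,0],[0,0,0]]' --dp '[[0,0,0.04],[0,0,0.055],[0,0.02,0.05],[0.005,0.04,0.01],[0.006,0.05,0]]' --fingers '[0.01,0.01,0.01,0.01,0.01]'

```text
clock: 5.62
position: [474.8, -97.7, 244.3]
ee_rot: [-0.203, 0.979, 0.003, -0.003]
contact_force: [0.3, -0.5, -4.9]
gripper_width: 23.3
```

>>> servo_tool --turn '[[0,0,0],[0,0,0],[0,0,0],[0,0,0],[0,0,0]]' --dp '[[0.006,0.05,0],[0.006,0.05,0],[0.006,0.045,0],[0.003,0.02,0],[0,0,0]]' --fingers '[0.01,0.01,0.01,0.01,0.01]'

```text
clock: 6.25
position: [492.2, 75.3, 240.7]
ee_rot: [-0.205, 0.979, 0.004, -0.007]
contact_force: [-0.3, -0.4, -4.7]
gripper_width: 23.5
```

```bash
python3 st.py
python3 - <<'E'
from h import *
c=cam("wrist");save("w2.png",c[0]);t=cam("side");save("s3.png",t[0])
k=cv2.convertScaleAbs(np.hstack([c[0],t[0][120:320,180:380].repeat(2,0).repeat(2,1)[:420] if 0 else cv2.resize(t[0][120:330,200:340],(280,420),interpolation=3)]),alpha=1.3)
save("c2.png",cv2.resize(k,(800,400)))
E
```

```text
6.25 [492.2  75.3 240.7] [ 179.37   -0.67 -156.37] [-0.3 -0.4 -4.7] 23.483853555037786
corr [-0.0054 -0.0152  0.0066]
```

View pics/c2.png

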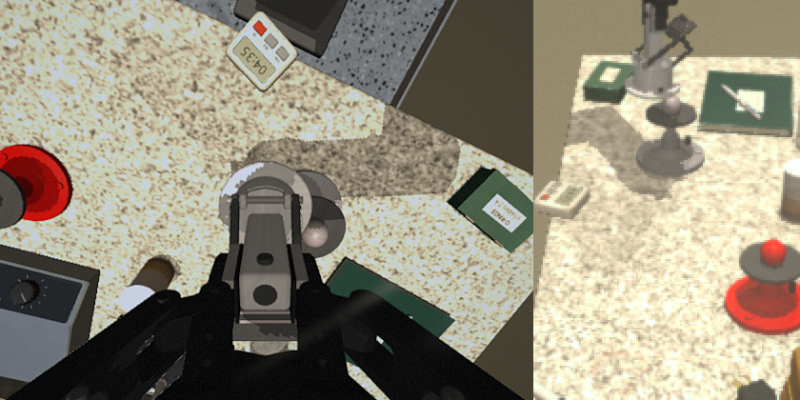

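```bash
cat >> h.py <<'E'
def ball(c,u,v,w,r0,r1):
    u,v=int(u),int(v); k=6
    g=cv2.cvtColor(c[0][v-w:v+w,u-w:u+w],cv2.COLOR_RGB2GRAY); g=cv2.resize(g,None,fx=k,fy=k,interpolation=cv2.INTER_CUBIC)
    H=cv2.HoughCircles(g,cv2.HOUGH_GRADIENT_ALT,1.5,20,param1=120,param2=.6,minRadius=r0*k,maxRadius=r1*k)
    return [] if H is None else [( (q[0]+.5)/k-.5+u-w,(q[1]+.5)/k-.5+v-w,q[2]/k) for q in H.reshape(-1,H.shape[-1])[:3]]
E
python3 - <<'E'
from h import *
ims={n:cam(n) for n in("wrist","side","top")}
c,s,t=ims["wrist"],ims["side"],ims["top"]
print(c[1],[proj(c,(516,147,z)).round(1) for z in (85,91,105)])
print(ball(c,332,247,28,8,22),ball(s,271,175,16,3,9),ball(t,227,208,14,3,9))
T=np.array([492.2,75.3])
overlay(c,model(492.2,75.3,23.6,.554,156),"x.png",(220,150,180,190),4)
im=cv2.imread("pics/x.png")[:,:,::-1]
a=cv2.resize(im,(560,591)); b=cv2.resize(s[0][155:215,245:300],(240,262),interpolation=3); d=cv2.resize(t[0][190:230,205:245],(240,240),interpolation=3)
o=np.zeros((600,800,3),np.uint8); o[:591,:560]=a;o[:262,560:]=b;o[270:510,560:]=d; save("c3.png",o)
E
```

```text
307.1730856066317 [array([330.5, 241.8]), array([331.5, 244.2]), array([334., 250.])]
[] [(np.float32(264.58334), np.float32(179.08333), np.float32(5.7899594)), (np.float32(281.08334), np.float32(179.58333), np.float32(4.5251594))] []
```

View pics/c3.png

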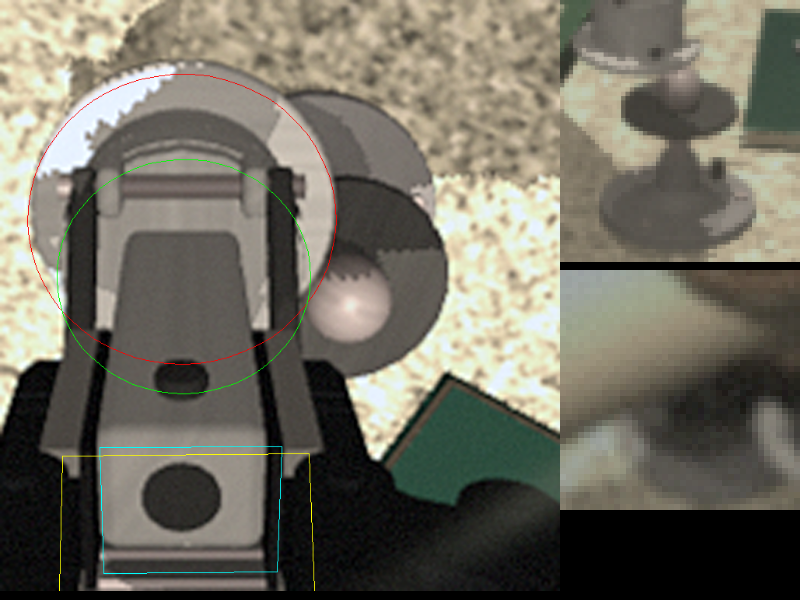

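Run:
```python
from h import *
c=cam("wrist");s=cam("side")
for a in ((332.5,246.8),):
  for b in ((272.5,175),(271.5,175)):
    o1,r1=ray(c,*a);o2,r2=ray(s,*b)
    k=np.linalg.lstsq(np.stack([r1,-r2],1),o2-o1,rcond=None)[0]
    print(((o1+r1*k[0]+o2+r2*k[1])/2).round(1),np.linalg.norm(o1+r1*k[0]-o2-r2*k[1]).round(1),k)
for z in (80,90,100): print(atz(c,332.5,246.8,z).round(1), atz(s,272.5,175,z).round(1))
```

```text
[519.4 149.3  89.7] 0.8 [ 329.65488992 1319.81558252]
[517.8 148.5  90.7] 3.3 [ 328.04956265 1318.68257555]
[523.1 153.   80. ] [519.4 168.   80. ]
[519.7 149.3  90. ] [519.  148.3  90. ]
[516.3 145.6 100. ] [518.7 128.6 100. ]
```

>>> servo_tool --turn '[[-0.005,-0.015,0.0],[0,0,0],[0,0,0],[0,0,0],[0,0,0]]' --dp '[[0,0,0],[0,0,0],[0,0,0],[0,0,0],[0,0,0]]' --fingers '[0.01,0.01,0.01,0.01,0.01]'

```text
clock: 7.22
position: [492.5, 72.2, 241.9]
ee_rot: [-0.202, 0.979, -0.0, 0.002]
contact_force: [-0.3, 0.3, -4.4]
gripper_width: 22.8
```

```bash
python3 st.py
python3 - <<'E'
from h import *
c=cam("wrist"); s=read_state()
yaw=R.from_quat(s["ee_rot"]).as_euler('xyz',degrees=True)[2]+180
p=s["position"]
overlay(c,model(p[0],p[1],yaw,.554,p[2]-85),"x.png",(220,150,180,190),4)
cv2.imwrite("pics/c4.png",cv2.resize(cv2.imread("pics/x.png"),(560,591)))
E
```

```text
7.225 [492.5  72.2 241.9] [-1.7996e+02  1.7000e-01 -1.5668e+02] [-0.3  0.3 -4.4] 22.812697369855368
corr [-0.0005  0.003   0.0119]
```

View pics/c4.png

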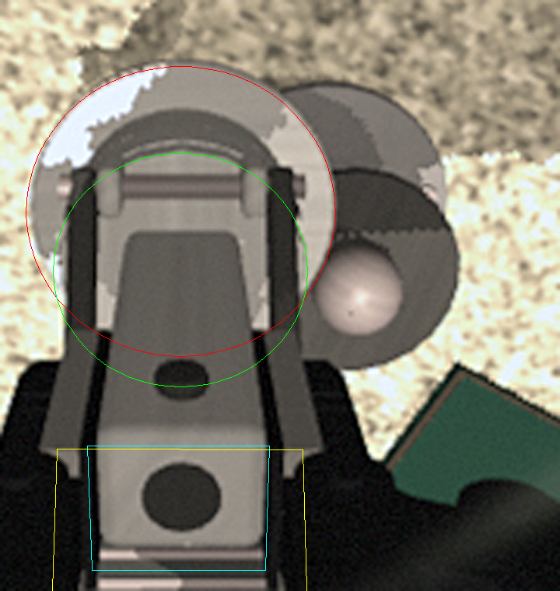

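Run:
```python
from h import *
c=cam("wrist");s=cam("side")
for a,b in (((335.1,243.5),(272.5,175)),):
    o1,r1=ray(c,*a);o2,r2=ray(s,*b)
    k=np.linalg.lstsq(np.stack([r1,-r2],1),o2-o1,rcond=None)[0]
    print(((o1+r1*k[0]+o2+r2*k[1])/2).round(1),np.linalg.norm(o1+r1*k[0]-o2-r2*k[1]).round(1),k)
for z in (86,90,94): print(atz(c,335.1,243.5,z).round(1))
```

```text
[518.7 148.8  89.5] 0.8 [ 329.64030506 1319.50178092]
[519.5 150.   86. ]
[518.1 148.5  90. ]
[516.7 147.1  94. ]
```

>>> servo_tool --turn '[[0,0.003,0.012],[0,0,0],[0,0,0],[0,0,0],[0,0,0]]' --dp '[[0.012,0.035,0],[0.015,0.04,-0.01],[0,0.002,-0.01],[0,0,0],[0,0,0]]' --fingers '[0.01,0.01,0.01,0.01,0.01]'

```text
clock: 8.0
position: [520.0, 150.2, 221.6]
ee_rot: [-0.208, 0.978, -0.0, 0.0]
contact_force: [0.2, 0.7, -3.7]
gripper_width: 23.1
```

```bash
python3 st.py
```

```text
8.0 [520.  150.2 221.6] [-179.99    0.   -156.05] [ 0.2  0.7 -3.7] 23.09799171024836
corr [0.0001 0.0001 0.0008]
```

>>> servo_tool --turn '[[0,0,0],[0,0,0],[0,0,0],[0,0,0],[0,0,0]]' --dp '[[0,-0.001,-0.01],[0,0,-0.008],[0,0,-0.005],[0,0,0],[0,0,0]]' --fingers '[0.01,0.01,0.01,0.01,0.01]'

```text
clock: 8.62
position: [519.8, 147.4, 197.9]
ee_rot: [-0.207, 0.978, -0.0, 0.0]
contact_force: [-0.5, -0.3, -4.8]
gripper_width: 23.6
```

```bash
python3 st.py
python3 - <<'E'
from h import *
s=cam("side"); im=cv2.resize(s[0][130:220,240:310],(560,600)[0:2] if 0 else (467,600),interpolation=cv2.INTER_CUBIC)
t=cam("wrist"); j=cv2.resize(t[0][150:300,220:380],(333,312),interpolation=3)
o=np.zeros((600,800,3),np.uint8);o[:,:467]=im;o[:312,467:]=j
save("c5.png",cv2.convertScaleAbs(o,alpha=1.4))
E
```

```text
8.625 [519.8 147.4 197.9] [-1.7999e+02  5.0000e-02 -1.5616e+02] [-0.5 -0.3 -4.8] 23.56461388831458
corr [-0.0001  0.001   0.0028]
```

View pics/c5.png

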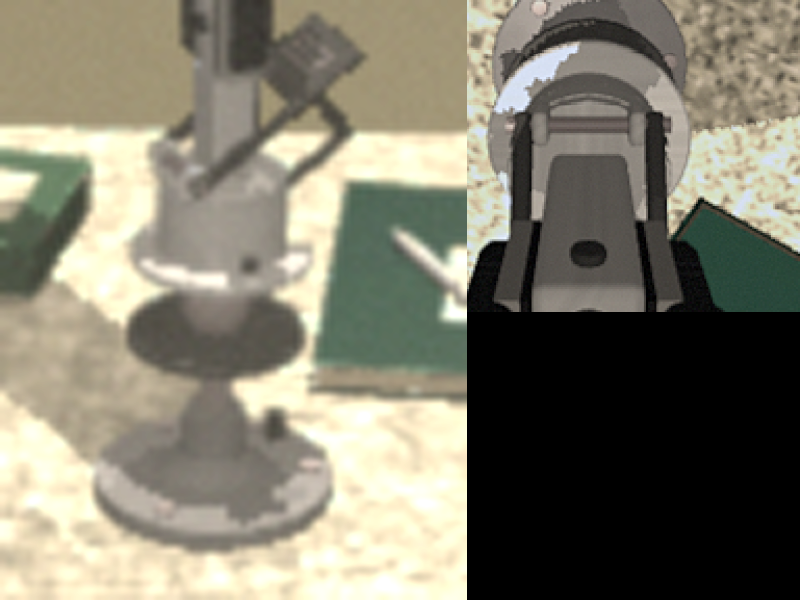

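>>> servo_tool --turn '[[0,0.001,0.003],[0,0,0],[0,0,0],[0,0,0],[0,0,0]]' --dp '[[-0.002,-0.0005,-0.003],[0,0,-0.004],[0,0,-0.003],[0,0,-0.003],[0,0,0]]' --fingers '[0.01,0.01,0.01,0.01,0.01]'

```text
clock: 9.35
position: [517.6, 147.1, 184.1]
ee_rot: [-0.208, 0.978, 0.0, 0.0]
contact_force: [0.1, 0.4, -4.5]
gripper_width: 23.0
```

```bash
python3 st.py
```

```text
9.35 [517.6 147.1 184.1] [ 1.7998e+02  2.0000e-02 -1.5597e+02] [ 0.1  0.4 -4.5] 23.00259492345008
corr [-0.0005  0.0001 -0.0006]
```

>>> servo_tool --turn '[[0,0,0],[0,0,0],[0,0,0],[0,0,0],[0,0,0]]' --dp '[[0,0,-0.002],[0,0,-0.002],[0,0,-0.002],[0,0,-0.002],[0,0,0]]' --fingers '[0.01,0.01,0.01,0.01,0.01]'

```text
clock: 9.98
position: [518.1, 147.0, 176.0]
ee_rot: [-0.208, 0.978, 0.0, 0.001]
contact_force: [-0.0, -0.4, -3.7]
gripper_width: 23.2
```

>>> servo_tool --turn '[[0,0,0],[0,0,0],[0,0,0],[0,0,0],[0,0,0]]' --dp '[[0,0,-0.001],[0,0,-0.001],[0,0,-0.001],[0,0,-0.001],[0,0,-0.001]]' --fingers '[0.01,0.01,0.01,0.01,0.01]'

```text
clock: 10.6
position: [519.1, 147.4, 174.2]
ee_rot: [-0.209, 0.978, 0.0, 0.003]
contact_force: [-2.7, 0.0, 2.3]
gripper_width: 23.2
```

>>> servo_tool --turn '[[0,0,0],[0,0,0],[0,0,0],[0,0,0],[0,0,0]]' --dp '[[-0.0015,0,0],[0,0,-0.001],[0,0,-0.001],[0,0,-0.001],[0,0,-0.001]]' --fingers '[0.01,0.01,0.01,0.01,0.01]'

```text
clock: 11.22
position: [518.4, 147.4, 170.8]
ee_rot: [-0.209, 0.978, 0.0, 0.004]
contact_force: [0.6, 0.2, -0.2]
gripper_width: 23.1
```

```bash
python3 st.py; python3 -c "
from h import *
print(read_state()['wrist_torque'])"
```

```text
11.225 [518.4 147.4 170.8] [-179.91    0.43 -155.86] [ 0.6  0.2 -0.2] 23.08001938431355
corr [-0.0016  0.0076 -0.0024]
[-0.21056377  0.11922818 -0.06124002]
```

Progressing. Correct the small tilt and continue.

>>> servo_tool --turn '[[-0.001,0.006,0],[0,0,0],[0,0,0],[0,0,0],[0,0,0]]' --dp '[[0,0,-0.001],[0,0,-0.001],[0,0,-0.001],[0,0,-0.001],[0,0,-0.001]]' --fingers '[0.01,0.01,0.01,0.01,0.01]'

```text
clock: 11.85
position: [518.5, 147.6, 162.8]
ee_rot: [-0.209, 0.978, 0.0, 0.0]
contact_force: [2.3, -1.7, -3.2]
gripper_width: 23.5
```

```bash
python3 st.py
```

```text
11.85 [518.5 147.6 162.8] [ 1.7997e+02  1.0000e-02 -1.5590e+02] [ 2.3 -1.7 -3.2] 23.477410854852106
corr [-0.0006 -0.     -0.0017]
```

>>> servo_tool --turn '[[0,0,0],[0,0,0],[0,0,0],[0,0,0],[0,0,0]]' --dp '[[0,0,-0.001],[0,0,-0.001],[0,0,-0.001],[0,0,-0.001],[0,0,-0.001]]' --fingers '[0.01,0.01,0.01,0.01,0.01]'

```text
clock: 12.48
position: [518.7, 147.5, 160.2]
ee_rot: [-0.209, 0.978, 0.0, 0.001]
contact_force: [-2.5, -0.1, 4.7]
gripper_width: 23.3
```

```bash
python3 st.py
```

```text
12.475 [518.7 147.5 160.2] [-1.7998e+02  9.0000e-02 -1.5584e+02] [-2.5 -0.1  4.7] 23.250626180512803
corr [-0.0003  0.0016 -0.0028]
```

>>> servo_tool --turn '[[0,0,0],[0,0,0],[0,0,0],[0,0,0],[0,0,0]]' --dp '[[-0.0005,0,-0.001],[0,0,-0.001],[0,0,-0.001],[0,0,-0.001],[0,0,-0.001]]' --fingers '[0.01,0.01,0.01,0.01,0.01]'

```text
clock: 13.1
position: [518.6, 147.5, 160.2]
ee_rot: [-0.21, 0.978, -0.0, 0.002]
contact_force: [-2.1, -1.5, 6.8]
gripper_width: 23.6
```

```bash
python3 st.py;  python3 - <<'E'
from h import *
s=cam("side"); save("c6.png",cv2.convertScaleAbs(cv2.resize(s[0][130:220,240:310],(467,600),interpolation=cv2.INTER_CUBIC),alpha=1.4))
E
```

```text
13.1 [518.6 147.5 160.2] [-179.92    0.27 -155.79] [-2.1 -1.5  6.8] 23.60111963667761
corr [-0.0007  0.0049 -0.0037]
```

View pics/c6.png

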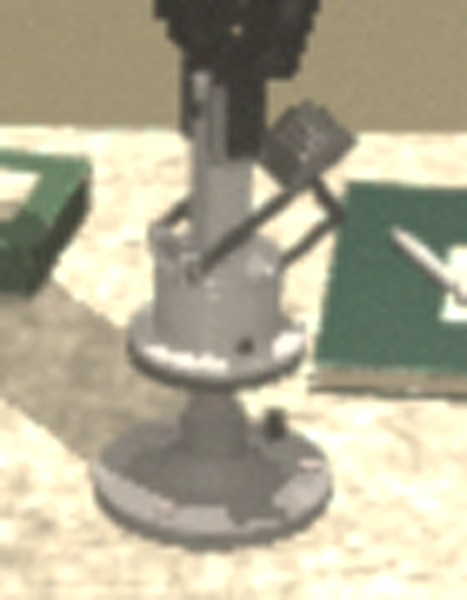

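>>> servo_tool --turn '[[0,0,0],[0,0,0],[0,0,0],[0,0,0],[0,0,0]]' --dp '[[0,0,-0.0005],[0,0,0],[0,0,0],[0,0,0],[0,0,0]]' --fingers '[0.01,0.01,0.04,0.07,0.085]'

```text
clock: 13.78
position: [518.6, 148.0, 159.2]
ee_rot: [-0.21, 0.978, 0.0, 0.003]
contact_force: [0.0, 0.5, 0.6]
gripper_width: 74.7
```

```bash
python3 st.py
```

```text
13.775 [518.6 148.  159.2] [-179.97    0.31 -155.8 ] [0.  0.5 0.6] 74.69403756631662
corr [-0.0018  0.0052 -0.0034]
```

>>> servo_tool --turn '[[-0.002,0.005,-0.003],[0,0,0],[0,0,0],[0,0,0],[0,0,0]]' --dp '[[-0.0005,0,0],[0,0,0.02],[0,0,0.03],[0,0,0.04],[0,0,0.02]]' --fingers '[0.085,0.085,0.085,0.085,0.085]'

```text
clock: 14.4
position: [516.8, 147.4, 269.6]
ee_rot: [-0.208, 0.978, -0.001, -0.003]
contact_force: [0.2, -0.8, -0.0]
gripper_width: 85.2
```

```bash
python3 st.py;  python3 - <<'E'
from h import *
c=cam("wrist"); 
overlay(c,model(517.2,147,24.1,.554,75),"c7.png",(200,150,160,130),5)
E
```

```text
14.4 [516.8 147.4 269.6] [-179.96   -0.38 -156.02] [ 0.2 -0.8 -0. ] 85.16429872731891
corr [ 0.0033 -0.0059  0.0004]
```

View pics/c7.png

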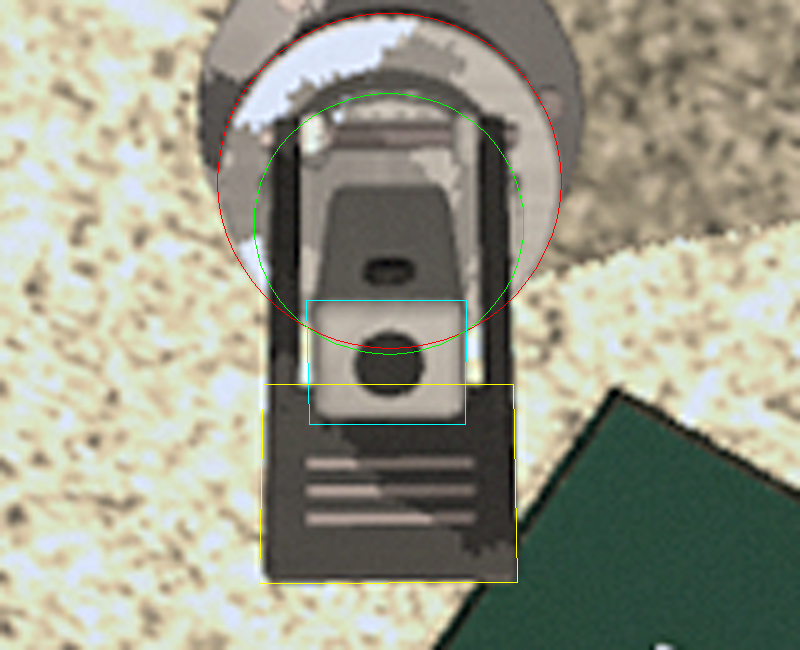

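>>> servo_tool --turn '[[0.003,-0.006,0],[0,0,0],[0,0,0],[0,0,0],[0,0,0]]' --dp '[[0.022,0.01,0],[0.022,0.01,-0.01],[0,0,-0.03],[0,0,-0.03],[0,0,0]]' --fingers '[0.04,0,0,0,0]'

```text
clock: 15.08
position: [562.6, 168.3, 198.4]
ee_rot: [-0.208, 0.978, 0.001, 0.002]
contact_force: [-0.3, -0.3, 0.5]
gripper_width: 0.1
```

```bash
python3 st.py
```

```text
15.075 [562.6 168.3 198.4] [ 179.97    0.25 -156.05] [-0.3 -0.3  0.5] 0.10839197556190962
corr [-0.0022  0.0038  0.0008]
```

>>> servo_tool --turn '[[-0.002,0.004,0],[0,0,0],[0,0,0],[0,0,0],[0,0,0]]' --dp '[[0,0,-0.01],[0,0,-0.008],[0,0,-0.006],[0,0,-0.003],[0,0,-0.002]]' --fingers '[0,0,0,0,0]'

```text
clock: 15.7
position: [564.3, 169.1, 170.9]
ee_rot: [-0.208, 0.978, 0.001, 0.003]
contact_force: [-0.8, 0.5, 0.8]
gripper_width: -0.2
```

>>> servo_tool --turn '[[0,0,0],[0,0,0],[0,0,0],[0,0,0],[0,0,0]]' --dp '[[0.001,0.0004,-0.002],[0.001,0.0004,-0.002],[0.001,0.0004,-0.002],[0,0,-0.002],[0,0,-0.002]]' --fingers '[0,0,0,0,0]'

```text
clock: 16.32
position: [569.1, 171.1, 162.7]
ee_rot: [-0.208, 0.978, 0.001, 0.005]
contact_force: [0.4, 0.4, 3.0]
gripper_width: 0.1
```

>>> servo_tool --turn '[[-0.004,0.008,0],[0,0,0],[0,0,0],[0,0,0],[0,0,0]]' --dp '[[-0.001,0,-0.002],[0,0,-0.002],[0,0,-0.002],[0,0,-0.002],[0,0,-0.002]]' --fingers '[0,0,0,0,0]'

```text
clock: 16.95
position: [572.4, 172.9, 154.9]
ee_rot: [-0.209, 0.978, 0.001, 0.007]
contact_force: [3.3, 1.0, 3.5]
gripper_width: 0.0
```

>>> servo_tool --turn '[[0,0,0],[0,0,0],[0,0,0],[0,0,0],[0,0,0]]' --dp '[[0,0,-0.002],[0,0,-0.002],[0,0,-0.002],[0,0,-0.002],[0,0,-0.002]]' --fingers '[0,0,0,0,0]'

```text
clock: 17.58
position: [571.8, 172.8, 143.6]
ee_rot: [-0.209, 0.978, 0.001, 0.006]
contact_force: [3.1, 1.3, 2.5]
gripper_width: -0.4
```

```bash
python3 st.py
```

```text
17.575 [571.8 172.8 143.6] [-179.94    0.69 -155.89] [3.1 1.3 2.5] -0.3534870645761524
corr [-0.0039  0.0114 -0.0019]
```

>>> servo_tool --turn '[[-0.004,0.011,0],[0,0,0],[0,0,0],[0,0,0],[0,0,0]]' --dp '[[-0.001,-0.0004,-0.002],[-0.001,-0.0004,-0.002],[-0.0005,0,-0.002],[-0.0005,0,-0.002],[-0.0005,0,-0.002]]' --fingers '[0,0,0,0,0]'

```text
clock: 18.2
position: [566.5, 171.1, 131.8]
ee_rot: [-0.209, 0.978, -0.001, -0.002]
contact_force: [1.3, -0.0, 2.8]
gripper_width: -0.1
```

>>> servo_tool --turn '[[0,0,0],[0,0,0],[0,0,0],[0,0,0],[0,0,0]]' --dp '[[-0.0005,0,-0.002],[-0.0005,0,-0.0015],[-0.0005,0,-0.0015],[-0.0005,0,-0.0015],[0,0,-0.001]]' --fingers '[0,0,0,0,0]'

```text
clock: 18.82
position: [564.4, 171.0, 123.8]
ee_rot: [-0.209, 0.978, -0.001, -0.002]
contact_force: [1.6, 0.2, 3.0]
gripper_width: 0.3
```

```bash
python3 st.py
```

```text
18.825 [564.4 171.  123.8] [-179.98   -0.3  -155.93] [1.6 0.2 3. ] 0.2803011194180741
corr [ 0.0024 -0.0046 -0.0013]
```

>>> servo_tool --turn '[[0,0,0],[0,0,0],[0,0,0],[0,0,0],[0,0,0]]' --dp '[[0.001,0,-0.001],[0.001,0,-0.001],[0,0,-0.001],[0,0,-0.001],[0,0,-0.001]]' --fingers '[0,0,0,0,0]'

```text
clock: 19.45
position: [565.4, 171.0, 120.2]
ee_rot: [-0.209, 0.978, -0.001, -0.004]
contact_force: [-1.7, 0.4, 8.1]
gripper_width: 0.0
```

>>> servo_tool --turn '[[0,0,0],[0,0,0],[0,0,0],[0,0,0],[0,0,0]]' --dp '[[0,0,-0.001],[0,0,-0.001],[0,0,-0.001],[0,0,-0.001],[0,0,-0.001]]' --fingers '[0,0,0,0,0]'

```text
clock: 20.08
position: [565.3, 171.0, 120.2]
ee_rot: [-0.21, 0.978, -0.002, -0.003]
contact_force: [-2.3, 0.4, 7.4]
gripper_width: 0.1
```

```bash
python3 st.py
```

```text
20.075 [565.3 171.  120.2] [-179.9    -0.36 -155.77] [-2.3  0.4  7.4] 0.0641521270030085
corr [ 0.0042 -0.0051 -0.0039]
```

Firm stop at 120.2 (expected ~122). Back off upward and check by picture.

>>> servo_tool --turn '[[0,0,0],[0,0,0],[0,0,0],[0,0,0],[0,0,0]]' --dp '[[0,0,0],[0.001,0,0.02],[0,0,0.04],[-0.01,0,0.05],[-0.03,-0.015,0.03]]' --fingers '[0,0,0,0,0]'

```text
clock: 20.7
position: [521.4, 153.5, 256.3]
ee_rot: [-0.209, 0.978, -0.004, -0.012]
contact_force: [0.7, 0.2, -0.6]
gripper_width: -0.1
```

```bash
python3 st.py;  python3 - <<'E'
from h import *
c=cam("wrist"); 
overlay(c,model(517.2,147,24.1,0,75),"x.png",(180,150,160,180),3)
s=cam("side"); a=cv2.imread("pics/x.png")[:,:,::-1]
b=cv2.resize(s[0][130:220,240:310],(420,540),interpolation=3)[:,:320]
save("c8.png",np.hstack([a,b]))
E
```

```text
20.7 [521.4 153.5 256.3] [-179.86   -1.47 -155.89] [ 0.7  0.2 -0.6] -0.1103466817486284
corr [ 0.0127 -0.0224 -0.002 ]
```

>>> servo_tool --turn '[[0,0,0],[0,0,0],[0,0,0],[0,0,0],[0,0,0]]' --dp '[[0,0,0.02],[0,0,0],[0,0,0],[0,0,0],[0,0,0]]' --fingers '[0,0,0,0,0]'

```text
clock: 21.42
position: [517.7, 151.7, 272.0]
ee_rot: [-0.208, 0.978, -0.004, -0.017]
contact_force: [-0.2, 0.2, -0.6]
gripper_width: 0.2
```

```bash
python3 st.py
python3 - <<'E'
from h import *
for n in("wrist","side"):
    c=cam(n)
    for q in ("lever","coupler"):
      for r in regions_of(q,n)[:2]:
        b=r["box"]; print(n,q,round(r["score"],2),"LTRB",np.round([b[0],b[1],b[0]+b[2],b[1]+b[3]]))
    for a in (0,.1,.2,.55):
        P=np.array([proj(c,p) for p in model(517.2,147,24.1,a,75)[3]]); print(n,a,P.round(0).tolist())
    print("flange",np.array([proj(c,p) for p in model(517.2,147,24.1,0,75)[0]]).min(0).round(), "max",np.array([proj(c,p) for p in model(517.2,147,24.1,0,75)[0]]).max(0).round())
c=cam("wrist"); u=int(proj(c,(517.2+50*.913,147+50*.408,122))[0]); print(u); g=c[0].sum(2)//3
for du in(-12,0,12): print(list(zip(range(190,300,3),g[190:300:3,u+du].tolist())))
E
```

```text
21.425 [517.7 151.7 272. ] [-179.95   -1.97 -155.97] [-0.2  0.2 -0.6] 0.2475679418299469
corr [ 0.0148 -0.031  -0.0006]
wrist lever 0.95 LTRB [248. 173. 293. 259.]
wrist lever 0.69 LTRB [242. 153. 305. 257.]
wrist coupler 0.72 LTRB [251. 174. 295. 260.]
wrist coupler 0.58 LTRB [241. 156. 312. 256.]
wrist 0 [[297.0, 226.0], [251.0, 226.0], [252.0, 259.0], [296.0, 259.0]]
wrist 0.1 [[297.0, 228.0], [251.0, 228.0], [251.0, 262.0], [296.0, 262.0]]
wrist 0.2 [[297.0, 228.0], [250.0, 228.0], [251.0, 264.0], [297.0, 264.0]]
wrist 0.55 [[298.0, 227.0], [249.0, 227.0], [248.0, 266.0], [299.0, 266.0]]
flange [240. 154.] max [308. 221.]
side lever 0.59 LTRB [273. 160. 296. 178.]
side coupler 0.82 LTRB [256. 140. 297. 189.]
side 0 [[278.0, 160.0], [285.0, 166.0], [297.0, 164.0], [290.0, 158.0]]
side 0.1 [[278.0, 158.0], [285.0, 165.0], [297.0, 161.0], [290.0, 155.0]]
side 0.2 [[278.0, 157.0], [285.0, 163.0], [297.0, 159.0], [289.0, 152.0]]
side 0.55 [[276.0, 152.0], [283.0, 158.0], [293.0, 150.0], [286.0, 144.0]]
flange [258. 172.] max [285. 184.]
273
[(190, 101), (193, 84), (196, 69), (199, 53)
[... 493 characters left out ...]
3, 36), (226, 42), (229, 115), (232, 30), (235, 57), (238, 45), (241, 72), (244, 134), (247, 43), (250, 66), (253, 62), (256, 49), (259, 47), (262, 48), (265, 49), (268, 50), (271, 49), (274, 49), (277, 49), (280, 50), (283, 50), (286, 50), (289, 51), (292, 48), (295, 77), (298, 82)]
[(190, 42), (193, 51), (196, 52), (199, 55), (202, 55), (205, 58), (208, 93), (211, 124), (214, 124), (217, 124), (220, 120), (223, 121), (226, 121), (229, 118), (232, 32), (235, 39), (238, 33), (241, 40), (244, 108), (247, 36), (250, 66), (253, 62), (256, 44), (259, 47), (262, 45), (265, 46), (268, 47), (271, 44), (274, 46), (277, 48), (280, 47), (283, 46), (286, 45), (289, 45), (292, 46), (295, 74), (298, 65)]
```

```bash
python3 -c "
from bench import *
print(job_done())"
```

```text
the job is handed in; nothing more can be done
None
```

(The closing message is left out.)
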